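# Lock the bayonet lid of the dust filter

### The arm

A 6-joint arm with a two-finger parallel gripper is mounted at the origin on a cart in front of the work surface, level with it; the furniture and walls round the work are solid. World frame = base frame: x ahead of the robot, y to its left, z up, the work surface at z = 0. Lengths are in m, angles in rad, forces in N, time in s.
With the tool pointing down it reaches from about 0.25 to 0.725 m from the base axis. Payload 4 kg.
Tool frame: the origin (TCP) lies at the very end of the fingers, on their centre line; the grasp point (between the pads) lies 19 mm behind it; z points along the fingers, y is the line along which they close (so a half turn about z gives the same grasp; the last joint's range is limited). The gripper opens to 85 mm and grips with 20 to 120 N. Pads are 22 mm wide; open, the fingers measure 114 mm over their backs; the gripper's body (76 mm by 85 mm) begins 54 mm behind the grasp point. The pads swing forward as they close: fully open they stand 13 mm farther back than shut.
Start: joints at [-1.105, 0.241, 0.005, 1.335, 0, 1.571], TCP at [0.225, -0.447, 0.231] pointing down, gripper open.
Joint ranges: [-2.72, 2.72], [-1.05, 1.87], [-1.09, 1.28], [-1.99, 2.15], [-1.42, 1.44], [-3.14, 3.14]. Speed limits (rad/s): [2.79, 2.79, 3.14, 3.14, 3.14, 3.14].

### API

Orientations are given as a unit quaternion [x, y, z, w].
In Python, from workcell import bot, vision, workorder gives the robot as it stands.
- The arm moves only by the shell command python3 -m creep 'ROWS' [OPENING]. ROWS is JSON, a list of rows, each a list of 2 entries, a list of its own where there are three numbers: the shift along the tool's x, y, z in mm, then the turn, a rotation vector about the tool's x, y, z in rad. In form: [[[dx, dy, dz], [wx, wy, wz]], ...]. A call has 1 to 12 rows; each row shifts and turns the commanded pose from where the row before left it, along the tool's axes as they then stand; what a row does not reach is not made up. A row lasts 1/8 s, in which the tool goes at most 62.5 mm and 10.7 degrees, less where a joint would pass 70% of its speed; a pose out of reach is approached as far as the arm can. A call is refused whole if a number of a shift passes 62.5 or a number of a turn 0.188, either way. A call with a gripper value outside its range is refused whole. OPENING is the finger opening in mm, from 0 to 85.4, set as the call begins (- or left out, the last holds). The fingers move at their own pace and stop on an object; the grip force is fixed at half the most. Time passes only in rows, so rows that do not move let the fingers close. It gives the time, the measured TCP pose, the force, the opening and the grip force at its end, in the units of the state.
- bot.get_obs(): the state, without advancing time (a new reading comes with each control period).
- vision.camera(name): name is "side" or "top" or "wrist"; returns a dict with "image" (400x640x3 uint8, blue, green, red), "z_map" (400x640 float32, m along the optical axis (not along the pixel's ray), 0 where there is no reading), "K" (3x3 intrinsics, pixels), "rvec" (rotation vector, rad) and "tvec" (3), from world to camera coordinates, as OpenCV has them; the wrist camera has in their place "tool_from_camera" (4x4, takes a point from camera to tool coordinates, whose origin is the TCP and whose axes are the flange's). Camera axes: x right, y down, z forward; pixel columns grow to the right and rows downward; lengths in m; the calibration is good to about 2 mm. A picture is of the moment at which its call begins: read the wrist's pose just before it.
- workorder.job_done(): hands the job in; it is judged then, once.
Trained networks look in a picture, given as the dict that the camera call returned (one of the last four; its "shot" number tells which), for a name from the list of things; names that differ only in an ending like _2 or _b are one class to them, and where a whole thing is asked for, a point or a joint stands for the part that bears it (a point fixed in the world has none). Each returns a list of dicts, best first, with "score" (0 to 1); they miss things now and then, are a little off and sometimes report something else, mostly with a low value. They report only what shows in the picture. A call takes as long as a camera call. They do not tell look-alikes from the thing itself.
- vision.spot_in(picture, query): "position" ([column, row] in pixels, amid what is visible of it).
- vision.place_of(picture, query): "position" ([column, row] in pixels: a listed point, or the origin of a listed thing).
The state is a dict: "clock": time; "joint_pos": joint angles; "joint_vel": joint speeds; "tau": joint torques, N m; "eef_pos": TCP position; "tool_rot": TCP orientation; "ft_force": force on the tool from outside, world axes, zero at the start; "ft_torque": the same for the moment, N m; "grip_width": finger opening in m; "grasp_force": force on a finger pad.
Only numpy, scipy, OpenCV 4.12 (cv2) and the standard library are available. Lean on these libraries where they do the work, as an engineer would, in place of code of your own. Each camera call takes 0.05 s, during which the arm holds its last target. There are 200 camera calls.

### The job

The lid of the dust filter canister has been set in place but not locked: it stands up on its spring, its pins still in the entry slots. Push the lid down against the spring, turn it clockwise (seen from above) about a quarter turn until the dot at the end of its rib comes to the double ridge on the canister, and let it spring up into its locking notch, then leave it. Leave the other things on the bench where they are.

Things in the scene. Friction and masses are not known exactly. Their poses are not given: they have to be found in the camera images.
- canister: Round finned metal filter canister fixed to the bench: flange 140 mm across, collar 120 mm across, top 94 mm up; hose stub 28 mm thick, 36 mm up, reaching 94 mm from the axis along its +x. Origin: centre of underside, on the lid's axis, z up. Outside the collar, 55 to 71 mm up: one ridge on its -x side marks the start, two ridges 80 deg clockwise from it (from above) mark locked.
- lid_top (a point): Centre of the lid's flat top, on its axis; turns with the lid (z up). Grey disc 116 mm across, 8 mm thick, top 114 mm above the bench unlocked, 110.5 locked. A straight black rib 92 long, 12 wide, 24 mm high stands across it along this point's x. The disc is free either side of the rib: press there and push the rib's side round, or pinch the rib. Two steel pins run in the collar's slots.
- pointer_end (a point): Top edge of one end of the rib: 46 mm from the lid's axis along -x of lid_top, 24 mm above the disc. A round steel dot (16 mm across) lies on the disc's rim at this end only; at the start it is over the single ridge, when locked over the middle of the double ridge.
- lid_press (a joint): How far the lid is pushed down, in m: 0 = up on its spring (start), 0.012 = hard stop. Spring: about 5 N to start it, 11 N at 0.010. It must be at least 0.008 down to turn; keep it 0.009 to 0.011 down all through the turn. In the locking notch the spring lifts it to about 0.0035.
- lid_turn (a joint): Angle of the lid, in rad, growing clockwise seen from above: 0 to 0.03 at the start, hard stop at 1.42. The lid can rise into the notch from about 1.38 on; once risen it cannot turn back. It turns easily (0.03 to 0.1 N m while pressed down) and stays where it is left.
- polishing_tin: Bystander: round blue-lidded tin of polishing paste, 64 mm across, 28 mm high. Origin: centre of its underside. To be left alone.
- plaster_model: Bystander: plaster jaw model, 62x66x28 mm. Origin: centre of its underside. To be left alone.
- crown: Bystander: small white three-tooth bridge, 11x26x8 mm. Origin: centre of its underside. To be left alone.
- wax_spatula: Bystander: slim double-ended hand tool with a black grip, 213 mm long. Origin: centre of its underside. To be left alone.
- pencil: Bystander: yellow pencil, 150 mm long. Origin: centre of its underside. To be left alone.
Things that resemble listed ones, but are neither listed nor needed, are in the scene too. Of the things that look like the canister, the larger one is meant.

How it is judged:
On the way:
1. the lid is pushed down against its spring, before it has turned (value of joint lid_press above 0.007 m and value of joint lid_turn below 1 rad), for 0.1 s.
At the end, for the whole second after the job is handed in: The lid is turned clockwise by more than 1.33 rad and has sprung up into its locking notch (lid_press between 0.0015 and 0.006 m), with nothing holding it (value of joint lid_turn above 1.33 rad and value of joint lid_press between 0.0015 and 0.006 m); the robot touches nothing.
It fails at once if the polishing tin is moved by more than 25 mm (distance of polishing_tin from where it was at the start of the episode above 0.025 m).
It fails at once if the plaster model is moved by more than 25 mm (distance of plaster_model from where it was at the start of the episode above 0.025 m).
It fails at once if the crown is moved by more than 25 mm (distance of crown from where it was at the start of the episode above 0.025 m).
It fails at once if the wax spatula is moved by more than 25 mm (distance of wax_spatula from where it was at the start of the episode above 0.025 m).
It fails at once if the pencil is moved by more than 25 mm (distance of pencil from where it was at the start of the episode above 0.025 m).
It also fails if it takes over 38 s, if anything falls off the work surface, if the arm or the gripper's body presses on something with over 40 N, if the wrist force passes 120 N, or if a joint passes its speed limit or range.

## Working session

There is one attempt and no reset: what is moved stays moved. The work goes in short steps, Python scripts to look and compute and a shell command to move; the robot and the scene stay as the last step left them, time stands still between calls to the robot, and variables do not carry over. Pictures are saved under pics/ and viewed, at most 10 in all, crops included, and the job is handed in when it is done.

```bash
mkdir -p pics; cat > h.py <<'E'
import numpy as np, cv2
from scipy.spatial.transform import Rotation as R
from workcell import bot, vision, workorder
def T(p):
    M=np.eye(4)
    if "rvec" in p:
        M[:3,:3]=cv2.Rodrigues(np.array(p["rvec"],float))[0]; M[:3,3]=np.ravel(p["tvec"]); return np.linalg.inv(M)
    o=p["obs"]; M[:3,:3]=R.from_quat(o["tool_rot"]).as_matrix(); M[:3,3]=o["eef_pos"]
    return M@np.array(p["tool_from_camera"])
def cam(n):
    o=bot.get_obs(); p=vision.camera(n); p["obs"]=o; return p
def ray(p,uv,z):
    "intersect pixel ray with world plane z"
    M=T(p); d=M[:3,:3]@np.linalg.inv(p["K"])@[uv[0],uv[1],1]; c=M[:3,3]
    return c+d*(z-c[2])/d[2]
def cloud(p):
    M=T(p); z=p["z_map"]; v,u=np.mgrid[:z.shape[0],:z.shape[1]]
    q=np.stack([u,v,np.ones_like(u)],-1).reshape(-1,3)@np.linalg.inv(p["K"]).T*z.reshape(-1,1)
    return (q@M[:3,:3].T+M[:3,3]).reshape(*z.shape,3)
E
python3 - <<'E'
from h import *
p=cam("top"); cv2.imwrite("pics/top.png",p["image"]); W=cloud(p)
q=cam("side"); cv2.imwrite("pics/side.png",q["image"])
for n,z in [("canister",0),("lid_top",.114),("pointer_end",.138),("polishing_tin",0),("plaster_model",0),("crown",0),("wax_spatula",0),("pencil",0)]:
    for r in vision.place_of(p,n)[:3]: print(n,round(r["score"],2),np.round(r["position"]),ray(p,r["position"],z).round(3))
for n,z in [("lid_top",.114),("pointer_end",.138)]:
    for r in vision.place_of(q,n)[:3]: print("side",n,round(r["score"],2),np.round(r["position"]),ray(q,r["position"],z).round(3))
o=bot.get_obs(); print(o["clock"],o["eef_pos"],o["tool_rot"],o["grip_width"])
E
```

```text
canister 0.76 [296. 208.] [ 0.517 -0.007  0.   ]
canister 0.67 [380. 178.] [ 0.585 -0.203  0.   ]
canister 0.17 [342. 222.] [ 0.481 -0.113  0.   ]
lid_top 0.82 [289. 202.] [0.519 0.002 0.114]
lid_top 0.78 [386. 167.] [ 0.59  -0.203  0.114]
pointer_end 0.86 [381. 182.] [ 0.556 -0.189  0.138]
pointer_end 0.69 [282. 228.] [0.463 0.016 0.138]
polishing_tin 0.7 [247. 197.] [0.543 0.107 0.   ]
plaster_model 0.88 [343. 224.] [ 0.478 -0.117  0.   ]
crown 0.61 [278. 248.] [0.423 0.035 0.   ]
wax_spatula 0.77 [435. 232.] [ 0.455 -0.327  0.   ]
pencil 0.54 [193. 201.] [0.534 0.232 0.   ]
side lid_top 0.96 [320. 210.] [ 0.516 -0.012  0.114]
side lid_top 0.57 [303. 171.] [ 0.583 -0.177  0.114]
side pointer_end 0.96 [314. 173.] [ 0.547 -0.139  0.138]
side pointer_end 0.56 [336. 214.] [0.469 0.023 0.138]
0.6 [ 0.2245779  -0.44672838  0.23130046] [9.72999878e-01 2.30805625e-01 6.23769609e-06 2.53255930e-06] 0.08533484549193991
```

View pics/top.png

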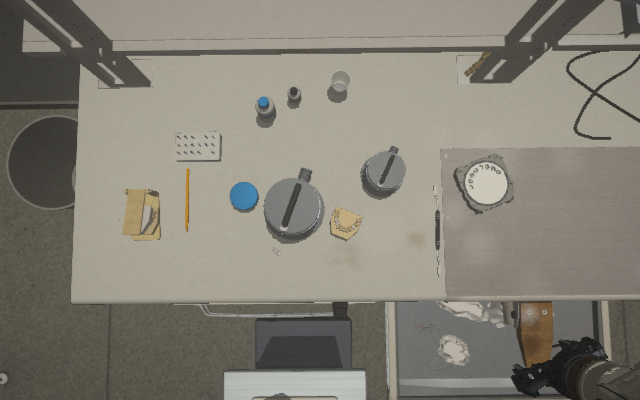

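View pics/side.png

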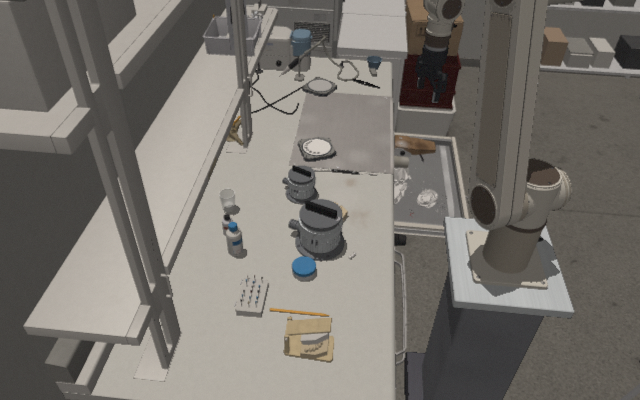

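The top view shows the larger canister at about (293,208). Its rib runs from (305,181) to (284,230), and the hose is at the top. The side view agrees, and the small look-alike stands behind it on the right. The axis is near (0.517, -0.003), so I'm moving above it.

```bash
python3 -m creep '[[[38,-22,-2],[0,0,0]],[[38,-22,-2],[0,0,0]],[[38,-22,-2],[0,0,0]],[[38,-22,-2],[0,0,0]],[[38,-22,-2],[0,0,0]],[[38,-22,-2],[0,0,0]],[[38,-22,-2],[0,0,0]],[[38,-22,-2],[0,0,0]],[[38,-22,-2],[0,0,0]],[[38,-22,-2],[0,0,0]],[[38,-22,-2],[0,0,0]],[[38,-22,-2],[0,0,0]]]' 50
python3 -m creep '[[[0,0,0],[0,0,-0.187]],[[0,0,0],[0,0,-0.187]],[[0,0,0],[0,0,-0.187]],[[0,0,0],[0,0,-0.187]],[[0,0,0],[0,0,-0.187]],[[0,0,0],[0,0,-0.187]],[[0,0,0],[0,0,-0.187]],[[0,0,0],[0,0,-0.187]],[[0,0,0],[0,0,-0.187]],[[0,0,0],[0,0,-0.187]],[[0,0,0],[0,0,-0.187]],[[0,0,0],[0,0,-0.187]]]'
python3 - <<'E'
from h import *
p=cam("wrist"); cv2.imwrite("pics/w1.png",p["image"]); W=cloud(p)
o=p["obs"]; print(o["clock"],np.round(o["eef_pos"],4),o["joint_pos"],R.from_quat(o["tool_rot"]).as_matrix().round(3),o["ft_force"])
for n,z in [("lid_top",.114),("pointer_end",.138)]:
    for r in vision.place_of(p,n)[:3]: print(n,round(r["score"],2),np.round(r["position"]),ray(p,r["position"],z).round(4))
m=(W[...,2]>.131)&(W[...,2]<.145)&(np.hypot(W[...,0]-.517,W[...,1])<.075)
P=W[m][:,:2]; print(m.sum(),np.median(W[m][:,2])); 
if m.sum()>50: print(cv2.minAreaRect((P*1000).astype(np.float32)))
m=(W[...,2]>.108)&(W[...,2]<.12)&(np.hypot(W[...,0]-.517,W[...,1])<.075)
P=W[m][:,:2]; print(m.sum(),np.median(W[m][:,2]),cv2.minEnclosingCircle((P*1000).astype(np.float32)))
E
```

```text
clock: 2.1
eef_pos: [0.5141, -0.0048, 0.2555]
tool_rot: [0.973, 0.231, 0.0, 0.0]
ft_force: [0.9, -0.8, -0.6]
grip_width: 0.0497
grasp_force: 0.0
clock: 3.6
eef_pos: [0.5134, -0.0061, 0.2553]
tool_rot: [0.211, 0.977, -0.0, -0.0]
ft_force: [-0.2, 0.0, 0.4]
grip_width: 0.0501
grasp_force: 0.0
3.6 [ 0.5134 -0.0061  0.2553] [-1.18073767e-02  2.58700233e-01  9.11791221e-02  1.40329358e+00
 -1.24987279e-05  4.13843230e-01] [[-0.911  0.413 -0.   ]
 [ 0.413  0.911 -0.   ]
 [ 0.    -0.    -1.   ]] [-0.231642    0.02630784  0.38307498]
lid_top 0.91 [202. 298.] [ 0.5742 -0.1863  0.114 ]
lid_top 0.66 [324. 167.] [0.4916 0.0088 0.114 ]
lid_top 0.62 [326. 188.] [0.5125 0.0015 0.114 ]
pointer_end 0.86 [321. 147.] [0.469  0.0158 0.138 ]
pointer_end 0.67 [197. 287.] [ 0.5491 -0.1662  0.138 ]
1115 0.1373791436133387
((512.1220703125, -0.5817375183105469), (11.963517189025879, 91.09949493408203), 69.73124694824219)
8137 0.11372521108583933 ((512.4970092773438, -0.6756361126899719), 57.934120178222656)
```

View pics/w1.png

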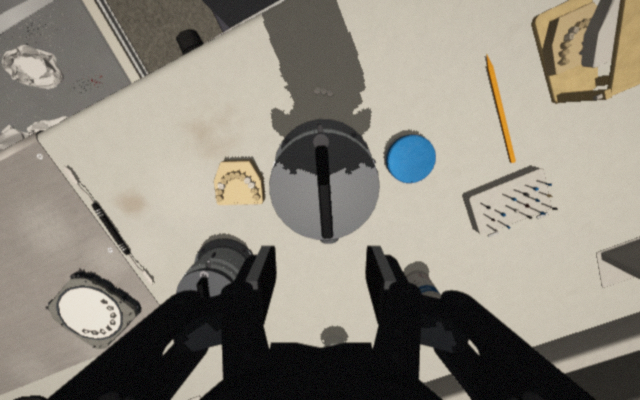

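The picture shows the big lid's axis near (325,180), with the dot end at (321,140). Depth gives an axis of (0.5123, -0.0006), a rib of 12x91 mm and a disc radius of 57.9 mm at z = 0.1137, all matching the given sizes. I'm aligning and descending.

```bash
python3 -m creep '[[[3.3,4.6,10],[0,0,-0.072]],[[0,0,25],[0,0,0]],[[0,0,25],[0,0,0]],[[0,0,25],[0,0,0]],[[0,0,20],[0,0,0]],[[0,0,15],[0,0,0]],[[0,0,10],[0,0,0]],[[0,0,9],[0,0,0]],[[0,0,0],[0,0,0]],[[0,0,0],[0,0,0]]]' 50
python3 - <<'E'
from h import *
o=bot.get_obs(); M=R.from_quat(o["tool_rot"]).as_matrix()
print(o["eef_pos"],M.T@(np.array([.5123,-.0006,.116])-o["eef_pos"])*1e3,np.degrees(np.arctan2(M[1,1],M[0,1])))
E
```

```text
clock: 5.0
eef_pos: [0.5128, -0.0005, 0.1168]
tool_rot: [0.179, 0.984, 0.0, 0.001]
ft_force: [-0.1, -0.3, -0.2]
grip_width: 0.05
grasp_force: 0.0
[ 5.12792594e-01 -4.85490426e-04  1.16822050e-01] [ 0.42149681 -0.28096027  0.82154025] 69.37680852659862
```

Well placed. Closing on the rib.

```bash
python3 -m creep '[[[0,0,0],[0,0,0]],[[0,0,0],[0,0,0]],[[0,0,0],[0,0,0]],[[0,0,0],[0,0,0]],[[0,0,0],[0,0,0]],[[0,0,0],[0,0,0]]]' 0
```

```text
clock: 5.75
eef_pos: [0.5123, -0.0014, 0.1167]
tool_rot: [0.179, 0.984, -0.001, 0.0]
ft_force: [-2.9, -5.9, 4.6]
grip_width: 0.0107
grasp_force: 61.1
```

```bash
python3 -m creep '[[[0,-1,2],[0,0,0]],[[0,0,2],[0,0,0]],[[0,0,2],[0,0,0]],[[0,0,2],[0,0,0]],[[0,0,1.5],[0,0,0]],[[0,0,0],[0,0,0]],[[0,0,0],[0,0,0]],[[0,0,0],[0,0,0]]]'
```

```text
clock: 6.75
eef_pos: [0.5123, -0.0014, 0.108]
tool_rot: [0.179, 0.984, 0.0, 0.001]
ft_force: [-3.7, -3.0, 8.9]
grip_width: 0.011
grasp_force: 61.7
```

```bash
cat > disc.py <<'E'
from h import *
p=cam("wrist"); W=cloud(p)
r=np.hypot(W[...,0]-.5123,W[...,1]+.0006); z=W[...,2]
m=(r<.054)&(z>.095)&(z<.119); zz=z[m]; print("disc",m.sum(),np.percentile(zz,[25,50,75]).round(4))
m=(r<.05)&(z>.119)&(z<.145); print("rib",m.sum(),np.percentile(z[m],[50,90]).round(4))
o=p["obs"]; M=R.from_quat(o["tool_rot"]).as_matrix(); print(o["clock"],np.round(o["eef_pos"],4),np.degrees(np.arctan2(M[1,1],M[0,1])),M.T@o["ft_force"],o["ft_torque"],o["joint_pos"])
E
python3 disc.py; python3 - <<'E'
from h import *
p=cam("wrist"); cv2.imwrite("pics/w2.png",p["image"])
E
```

```text
disc 15596 [0.1045 0.1049 0.1053]
rib 5362 [0.1287 0.1377]
6.75 [ 0.5123 -0.0014  0.108 ] 69.38233737506103 [ 2.40372998 -4.14804127 -8.93653905] [-4.76907261e-01  7.14250661e-01  5.14900810e-05] [-2.83538008e-03  3.51751785e-01 -1.78060773e-01  1.03965721e+00
  1.07531063e-04  3.57011128e-01]
```

View pics/w2.png

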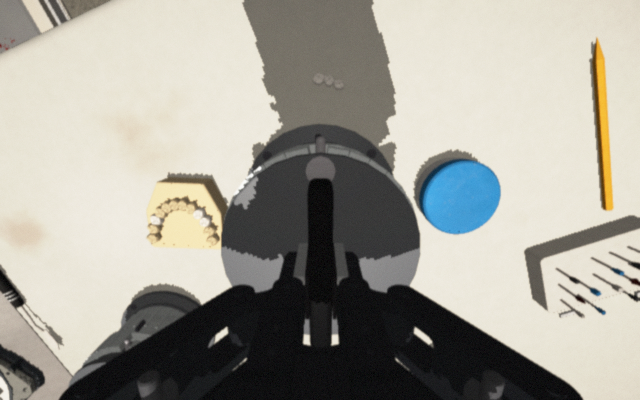

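The lid is pinched with the dot end at (320,168), and the disc is about 9 mm down. I'll press 1 mm more, then turn the first half clockwise.

```bash
python3 -m creep '[[[0.3,-0.6,1],[0,0,0]],[[0,0,0],[0,0,0]],[[0,0,0],[0,0,0.1]],[[0,0,0],[0,0,0.15]],[[0,0,0],[0,0,0.15]],[[0,0,0],[0,0,0.15]],[[0,0,0],[0,0,0.15]],[[0,0,0],[0,0,0]],[[0,0,0],[0,0,0]]]'; python3 disc.py
```

```text
clock: 7.98
eef_pos: [0.5123, -0.0015, 0.1073]
tool_rot: [0.505, 0.863, 0.001, 0.001]
ft_force: [-2.7, -2.1, 10.2]
grip_width: 0.0108
grasp_force: 61.8
disc 15634 [0.1037 0.1041 0.1045]
rib 5530 [0.128  0.1402]
7.975 [ 0.5123 -0.0015  0.1073] 29.27957574254247 [ -0.48690528  -3.37560434 -10.17480156] [-0.26703472  0.57246306 -0.04660455] [-3.49515475e-03  3.51728207e-01 -1.80236793e-01  1.03631253e+00
  9.75939196e-04  1.05627792e+00]
```

```bash
python3 -m creep '[[[0,0,0.3],[0,0,0.15]],[[0,0,0],[0,0,0.15]],[[0,0,0],[0,0,0.15]],[[0,0,0],[0,0,0.15]],[[0,0,0],[0,0,0.1]],[[0,0,0],[0,0,0.02]],[[0,0,0],[0,0,0]],[[0,0,0],[0,0,0]]]'; python3 disc.py
```

```text
clock: 9.02
eef_pos: [0.5124, -0.0015, 0.107]
tool_rot: [0.777, 0.63, 0.001, 0.001]
ft_force: [-2.7, -1.4, 10.2]
grip_width: 0.0107
grasp_force: 61.9
disc 15563 [0.1034 0.1038 0.1042]
rib 5515 [0.1277 0.1402]
9.025 [ 0.5124 -0.0015  0.107 ] -11.896398886249393 [ -1.87887674  -2.38023689 -10.21330021] [-0.37203826  0.6130517   0.41107792] [-3.31369066e-03  3.51999567e-01 -1.80604866e-01  1.03558757e+00
  5.59257883e-04  1.77511338e+00]
```

The turn measures 1.419 rad and the torque has risen, so the lid is at its stop. I'm letting it rise and then opening the fingers.

```bash
python3 -m creep '[[[0,0,-2],[0,0,0]],[[0,0,-2],[0,0,0]],[[0,0,-2],[0,0,0]],[[0,0,0],[0,0,0]],[[0,0,0],[0,0,0]]]'; python3 disc.py; python3 -m creep '[[[0,0,0],[0,0,0]],[[0,0,0],[0,0,0]],[[0,0,0],[0,0,0]],[[0,0,0],[0,0,0]],[[0,0,0],[0,0,0]],[[0,0,0],[0,0,0]]]' 45; python3 disc.py
```

```text
clock: 9.7
eef_pos: [0.5123, -0.0015, 0.1126]
tool_rot: [0.777, 0.63, 0.001, 0.001]
ft_force: [-1.2, -1.7, 7.3]
grip_width: 0.0106
grasp_force: 61.6
disc 15300 [0.109  0.1094 0.1098]
rib 5186 [0.133  0.1371]
9.7 [ 0.5123 -0.0015  0.1126] -11.897680334898318 [-1.90988347 -0.78914024 -7.30582459] [-0.41297235  0.34582612  0.36811417] [-3.31982927e-03  3.46549457e-01 -1.72371632e-01  1.04951584e+00
  5.45042511e-04  1.77512972e+00]
clock: 10.5
eef_pos: [0.5115, -0.0019, 0.1115]
tool_rot: [0.777, 0.629, -0.0, -0.0]
ft_force: [-0.8, 0.5, -0.7]
grip_width: 0.0449
grasp_force: 0.0
disc 17834 [0.11   0.1104 0.1108]
rib 6010 [0.134  0.1385]
10.5 [ 0.5115 -0.0019  0.1115] -11.97541647995162 [ 0.32729722 -0.88234104  0.70468551] [-0.00950955  0.02290119  0.00100876] [-3.70229123e-03  3.47896807e-01 -1.73689966e-01  1.04927993e+00
  5.80330319e-05  1.77610448e+00]
```

Disc at 0.1104, the locked height. Retreating and checking.

```bash
python3 -m creep '[[[0,0,-10],[0,0,0]],[[0,0,-20],[0,0,0]],[[0,0,-25],[0,0,0]],[[0,0,-25],[0,0,0]],[[0,0,-20],[0,0,0]],[[0,0,0],[0,0,0]],[[0,0,0],[0,0,0]]]'; python3 disc.py; python3 - <<'E'
from h import *
p=cam("wrist"); cv2.imwrite("pics/w3.png",p["image"]); W=cloud(p)
m=(W[...,2]>.128)&(W[...,2]<.142)&(np.hypot(W[...,0]-.5123,W[...,1])<.06)
print(cv2.minAreaRect((W[m][:,:2]*1000).astype(np.float32)))
E
```

```text
clock: 11.42
eef_pos: [0.5112, -0.0019, 0.211]
tool_rot: [0.777, 0.629, -0.0, -0.0]
ft_force: [-0.2, -0.1, 0.3]
grip_width: 0.0453
grasp_force: 0.0
disc 9160 [0.1099 0.1104 0.1108]
rib 1523 [0.134 0.135]
11.425 [ 0.5112 -0.0019  0.211 ] -11.97717443694036 [-0.10527665 -0.18370564 -0.3370364 ] [-0.01835037  0.01906219  0.00579773] [-3.70830954e-03  2.72731479e-01 -5.52915615e-03  1.29316656e+00
  1.30754948e-05  1.77612911e+00]
((512.8005981445312, -0.19312667846679688), (91.50139617919922, 12.016804695129395), 79.48094177246094)
```

View pics/w3.png

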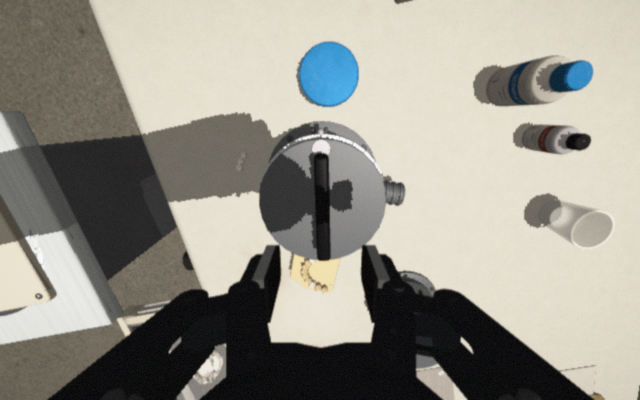

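The picture shows the rib turned to 79.5°, which is 1.40 rad from its start. The dot at (321,148) is at the ridges at (321,130), the disc is at its locked height and the gripper is clear.

```bash
python3 -c "
from workcell import workorder; print(workorder.job_done())"
```

```text
the job is handed in; nothing more can be done
None
```

The lid is locked: I pressed it down about 10 mm and turned it 1.40 rad clockwise. It sprang up to its locked height (disc at 110.4 mm), the gripper is clear, and the job is handed in at about 11.5 s; the verdict was not shown.

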